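# Refit the pilot-valve knob and hold it in

### The job

To light the pilot of the test kiln, swing the hinged hood of the grey valve box gently open until it rests on its stop, then fit the loose black knob onto the D-shaped spindle underneath, turned so that its flat matches, and slide it fully home. Then press the spindle all the way in through the knob and finish like that: the gripper still gripping the knob and pushing it down, hood open. Do not knock over or shove aside the pottery things standing about.

Things in the scene. Friction and masses are not known exactly. Their poses are not given: they have to be found in the camera images.
- hood (a joint): opening angle of the hood, rad: 0 closed (its start), 2.1 on its stop, leaning back past upright. A light cover (220 g), clear top, aluminium skirts, 120 mm along the hinge, 116 mm from hinge to front skirt, its top 44 mm above the hinge line when closed. A stiff friction hinge holds it at any angle; moving it takes 1 to 3 N at the bar.
- hood_hinge (a point): middle of the hood's hinge line, 75 mm above the table. x axis along the hinge line at every opening angle; when closed, z is up and the hood reaches 116 mm along -y. A growing hood turns the hood about this frame's -x: the front rises and goes over to the hinge side.
- hood_bar (a point): middle of the hood's round steel handle bar: 10 mm thick, 90 mm long along x, 152 mm from the hinge along -y and 25 mm along z of the hood's frame. 31 mm gap between bar and front skirt: a finger fits on either side from above with the gripper opened 20 to 30 mm; the bar may turn in the grip. Closed: 100 mm above the table, nothing below it.
- valvebox: grey box 180 x 130 x 70 mm (x, y, z), fixed to the table; origin at the centre of its underside, z up. Its top is the panel (z = 70 mm). The hinge is on its +y side (y = 60 mm, parallel to its x), the hood's front on its -y side (y = -56 mm); a gauge is on its -x face.
- spindle_seat (a point): centre of the top of the spindle's 27 mm wide shoulder, 14 mm above the box's panel when out: the knob's underside rests here. z up. The D-shaft stands 17 mm above it: 18 mm diameter, flat 4.5 mm from the axis, x points out of the flat; rim chamfered 0.8 mm. It never turns. With the hood open, 45 mm are free all round, 100 mm along the hinge's x.
- spindle (a joint): how far the spindle is pressed in, m: 0 out, 0.006 on its lower stop. Spring: 6 N to start it, 12 N at the stop.
- knob: loose black round knob, 39 mm across (37 below), 32 mm high, 35 to 70 g, upright; origin: centre of underside, z up. A white 17 x 4 x 3 mm pointer ridge on top runs from the middle out along +x. D-bore in the underside: 20 mm diameter, 20 mm deep, flat 5.5 mm from the axis below the ridge. Goes on (1 mm play, 7 degrees) only with its x along the seat's x. Can be gripped at any yaw.
- knob_pointer (a point): outer end of the ridge on top of the knob, 19 mm from its axis and 35 mm above its underside, on the bore-flat side; its axes are the knob's.
- bowl: bystander, to be left alone: small terracotta bowl, 90 mm across, 45 mm high; origin at the centre of its underside
- jar_a: bystander, to be left alone: closed glaze jar, 60 mm across, 75 mm high; origin at the centre of its underside
- jar_b: bystander, to be left alone: closed glaze jar, 60 mm across, 75 mm high; origin at the centre of its underside
- bottle: bystander, to be left alone: white plastic bottle, 52 mm across, 150 mm high; origin at the centre of its underside
- rib: bystander, to be left alone: flat wooden rib, 100 x 55 x 12 mm; origin at the centre of its underside
- brush: bystander, to be left alone: brush, about 180 mm long, lying flat; origin at the centre of its underside
There are look-alikes about, which are no part of the job. Of the things that look like the knob, the smallest one is meant.

How it is judged (in metres and radians):
On the way, in this order (a step that is already met when the one before it is completed fails the run):
1. the hood rests open on its stop (value of joint hood above 2 rad and velocity of joint hood below 0.3 rad/s), for 0.2 s.
2. the knob sits fully home on the spindle, flat to flat (z of knob in the frame of spindle_seat between -0.003 and 0.0025 m and horizontal distance between knob and spindle_seat below 0.002 m and angle between the x axis of knob and the x axis of spindle_seat, either way round below 0.4 rad and angle between knob's own z axis and vertical below 0.12 rad and x of knob_pointer in the frame of spindle_seat above 0.012 m), for 0.2 s.
At the end, for the whole second after the job is handed in: Knob home on the spindle (underside within 2.5 mm of the shoulder, axis within 2 mm, pointer within 0.4 rad of the flat, tilted under 0.12 rad), spindle pressed in over 4.5 of 6 mm, fingers holding the knob with over 3 N, hood open beyond 1.95 rad, all through the last second (all of step 2 and value of joint hood above 1.95 rad and value of joint spindle above 0.0045 m and contact force between the fingers and knob above 3 N); the arm keeps its last pose, push and grip.
It fails at once if the hood is flung (faster than 2.5 rad/s) (velocity of joint hood above 2.5 rad/s or velocity of joint hood below -2.5 rad/s).
It fails at once if a bystander is pushed more than 60 mm away (distance of any of bowl, jar_a, jar_b, bottle, rib, brush from where it was at the start of the episode above 0.06 m).
It fails at once if a standing bystander is knocked over (tilted more than 0.6 rad) (angle between any of bowl, jar_a, jar_b, bottle's own z axis and vertical above 0.6 rad).
It also fails if it takes over 64 s, if anything falls off the work surface, if the arm or the gripper's body presses on something with over 40 N, if the wrist force passes 120 N, or if a joint passes its speed limit or range.

### The arm

A 6-joint arm with a two-finger parallel gripper is mounted at the origin on the work surface. World frame = base frame: x ahead of the robot, y to its left, z up, the work surface at z = 0. Lengths are in mm, angles in rad, forces in N, time in s.
With the tool pointing down it reaches from about 275 to 750 mm from the base axis. Payload 10.2 kg.
Tool frame: the origin (TCP) lies midway between the tips of the shut fingers; the grasp point (between the pads) lies 19 mm behind it (ctrl.grasp_offset is the distance from the TCP to the grasp point, in mm); z points along the fingers, y is the line along which they close (so a half turn about z gives the same grasp; the last joint's range is limited). The gripper opens to 85 mm and grips with 20 to 120 N. Pads are 22 mm wide; open, the fingers measure 114 mm over their backs; the gripper's body (76 mm by 85 mm) begins 54 mm behind the grasp point. The pads swing forward as they close: fully open they stand 13 mm farther back than shut.
Start: joints at [1.124, 0.313, 1.498, -0, 1.331, -0.223], TCP at [116.529, 511.91, 231.294] pointing down, gripper open.
Joint ranges: [-2.94, 2.94], [-0.97, 2.17], [0.19, 2.56], [-1.23, 4.37], [0.02, 3.11], [-2.88, 2.88]. Speed limits (rad/s): [2.39, 2.39, 3.01, 3.14, 3.14, 3.14].

### API

Orientations are given as a unit quaternion [w, x, y, z].
In Python, from rig import ctrl, viewer, models gives the robot as it stands. The module is installed in compiled form; this text tells all that it offers.
- The arm moves only by the shell command python3 -m pendant 'ROWS' [OPENING] [FORCE]. ROWS is text: rows parted by semicolons, each of 4 numbers parted by spaces: the shift along the tool's x, y, z in m, then the turn about the tool's z in rad. In form: x y z yaw; .... A call has 1 to 10 rows; each row shifts and turns the commanded pose from where the row before left it, along the tool's axes as they then stand; what a row does not reach is not made up. A row lasts 1/8 s, in which the tool goes at most 62.5 mm and 10.7 degrees, less where a joint would pass 70% of its speed; a pose out of reach is approached as far as the arm can. A call is refused whole if a number of a shift passes 0.0625 or a number of a turn 0.188, either way. A call with a gripper value outside its range is refused whole. OPENING is the opening, from 0 (shut) to 1 (fully open), set as the call begins (- or left out, the last holds). The fingers move at their own pace and stop on an object; FORCE is the grip in N (left out, the last holds). Time passes only in rows, so rows that do not move let the fingers close. It gives the time, the measured TCP pose, the force, the opening and the grip force at its end, in the units of the state.
- ctrl.sense(): the state, without advancing time (a new reading comes with each control period).
- viewer.capture(name): name is "scene" or "top" or "wrist"; returns a dict with "color" (420x560x3 uint8, red, green, blue), "vertical_fov" (degrees; the focal length in pixels is half the picture's height over the tangent of half this angle, whatever the lens; pixels are square), "cx", "cy" (the principal point, pixels), "dist" ([k1, k2, p1, p2, k3] as OpenCV has them; the pictures are not rectified), "pose" (4x4, takes a point from camera to world coordinates). Camera axes: x right, y down, z forward; pixel columns grow to the right and rows downward; lengths in mm; the calibration is good to about 2 mm. A picture is of the moment at which its call begins. There is no depth.
- ctrl.finish_job(): hands the job in; it is judged then, once.
Trained networks look in the newest picture that a camera, given by its name, has taken for a name from the list of things; names that differ only in an ending like _2 or _b are one class to them, and where a whole thing is asked for, a point or a joint stands for the part that bears it (a point fixed in the world has none). Each returns a list of dicts, best first, with "p" (0 to 1); they miss things now and then, are a little off and sometimes report something else, mostly with a low value. They report only what shows in the picture. A call takes as long as a camera call. They do not tell look-alikes from the thing itself.
- models.boxes_of(camera, query): "at" ([x, y, z] in mm, in world coordinates, good to about 4 mm: the middle of the surface that is visible of it).
The state is a dict: "time_s": time; "joints": joint angles; "dq": joint speeds; "tau": joint torques, N m; "eef_pos": TCP position; "ee_rot": TCP orientation; "force": force on the tool from outside, world axes, zero at the start; "wrist_torque": the same for the moment, N m; "grip_width": opening from 0.0 (shut) to 1.0 (fully open); "grip_force": force on a finger pad.
Only numpy, scipy, OpenCV 4.12 (cv2) and the standard library are available. Lean on these libraries where they do the work, as an engineer would, in place of code of your own. Each camera call takes 0.05 s, during which the arm holds its last target. There are 200 camera calls.

## Working session

There is one attempt and no reset: what is moved stays moved. The work goes in short steps, Python scripts to look and compute and a shell command to move; the robot and the scene stay as the last step left them, time stands still between calls to the robot, and variables do not carry over. Pictures are saved under pics/ and viewed, at most 10 in all, crops included, and the job is handed in when it is done.

```bash
mkdir -p pics; cat > h.py <<'E'
import numpy as np, cv2
from rig import ctrl, viewer, models
def cam(n):
    c=viewer.capture(n); f=c["color"].shape[0]/2/np.tan(np.radians(c["vertical_fov"])/2)
    c["K"]=np.array([[f,0,c["cx"]],[0,f,c["cy"]],[0,0,1.]]);c["d"]=np.array(c["dist"],float);c["pose"]=np.array(c["pose"]);return c
def save(c,n,crop=None,s=1):
    im=c["color"][:,:,::-1]
    if crop: im=im[crop[1]:crop[3],crop[0]:crop[2]]
    cv2.imwrite("pics/"+n,cv2.resize(im,None,fx=s,fy=s,interpolation=cv2.INTER_CUBIC))
def at_z(c,px,z):
    u=cv2.undistortPoints(np.array(px,float).reshape(-1,1,2),c["K"],c["d"]).reshape(-1,2)
    d=np.c_[u,np.ones(len(u))]@c["pose"][:3,:3].T;o=c["pose"][:3,3]
    return o+d*((z-o[2])/d[:,2])[:,None]
def proj(c,P):
    P=np.array(P,float).reshape(-1,3);T=np.linalg.inv(c["pose"])
    q=P@T[:3,:3].T+T[:3,3]
    return cv2.projectPoints(q,np.zeros(3),np.zeros(3),c["K"],c["d"])[0].reshape(-1,2)
E
python3 - <<'E'
from h import *
print(ctrl.sense())
for n in("top","scene"):
    c=cam(n);save(c,n+"0.png",s=1.4);print(n,c["pose"].round(2).tolist())
    for q in("knob","hood","hood_bar","valvebox","hood_hinge","spindle_seat","bowl","jar_a","bottle","rib","brush"):
        print(q,[(np.round(r["at"]).tolist(),round(r["p"],2)) for r in models.boxes_of(n,q)])
E
```

```text
{'time_s': 0.0, 'joints': array([ 1.12361104e+00,  3.13452470e-01,  1.49845420e+00, -1.98482641e-05,
        1.33102979e+00, -2.23399928e-01]), 'dq': array([ 0.00010886,  0.00042304, -0.00016366, -0.00185877,  0.00048662,
        0.00106461]), 'tau': array([-7.61497608e-05, -4.12244332e+01, -2.59760177e+01, -5.67476161e-05,
        3.74759300e-03, -3.20469360e-05]), 'eef_pos': array([116.40531715, 511.65358706, 230.72738029]), 'ee_rot': array([-2.11985958e-04,  1.11656968e-01,  9.93746582e-01, -6.37662501e-04]), 'force': array([ 0.76949718, -0.79049618, -0.34647809]), 'wrist_torque': array([ 0.00208203, -0.05965226,  0.07456196]), 'grip_force': 0.0, 'grip_width': 0.9975913014005672}
top [[0.0, -0.99, 0.12, 399.22], [-1.0, -0.0, -0.01, 6.54], [0.01, -0.12, -0.99, 1403.45], [0.0, 0.0, 0.0, 1.0]]
knob [([533.0, -321.0, 31.0], 0.72), ([456.0, -361.0, 42.0], 0.65), ([591.0, -222.0, 47.0], 0.58)]
hood [([574.0, 26.0, 117.0], 0.64)]
hood_bar [([575.0, 30.0, 120.0], 0.6)]
valvebox [([569.0, 28.0, 120.0], 0.92), ([534.0, -322.0, 29.0], 0.57)]
hood_hinge [([573.0, 27.0, 118.0], 0.79)]
spindle_
[... 248 characters left out ...]
 0.73)]
scene [[0.8, 0.5, -0.33, 894.5], [0.6, -0.68, 0.42, -429.84], [-0.01, -0.53, -0.84, 954.09], [0.0, 0.0, 0.0, 1.0]]
knob [([541.0, -323.0, 33.0], 0.81), ([467.0, -363.0, 46.0], 0.59), ([598.0, -226.0, 44.0], 0.56), ([769.0, -83.0, 74.0], 0.32)]
hood [([586.0, 17.0, 119.0], 0.97)]
hood_bar [([585.0, 16.0, 117.0], 0.96)]
valvebox [([600.0, 5.0, 100.0], 0.8)]
hood_hinge [([584.0, 16.0, 117.0], 0.77)]
spindle_seat []
bowl [([370.0, -132.0, 25.0], 0.59), ([772.0, -236.0, 99.0], 0.42)]
jar_a [([772.0, -82.0, 73.0], 0.95), ([359.0, 347.0, 48.0], 0.85)]
bottle [([772.0, -238.0, 99.0], 0.7)]
rib [([693.0, -341.0, 11.0], 0.7)]
brush [([309.0, -308.0, 17.0], 0.81), ([690.0, -343.0, 12.0], 0.31)]
```

View pics/top0.png

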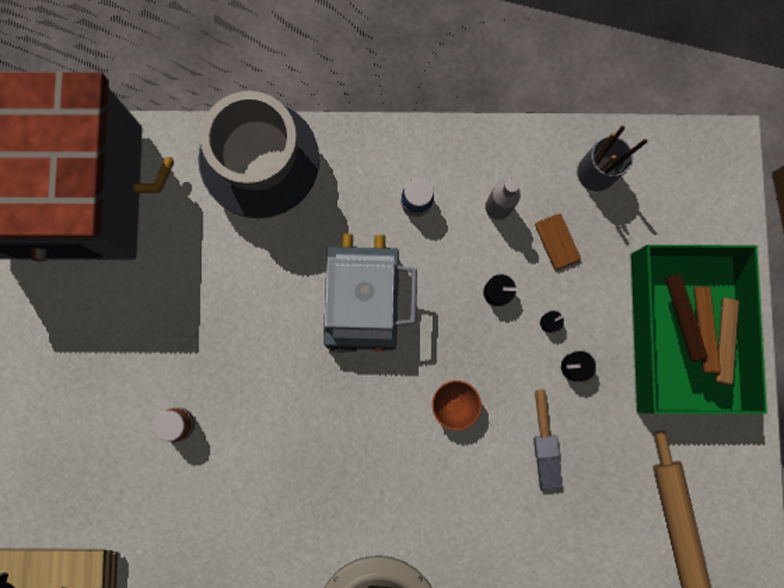

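View pics/scene0.png

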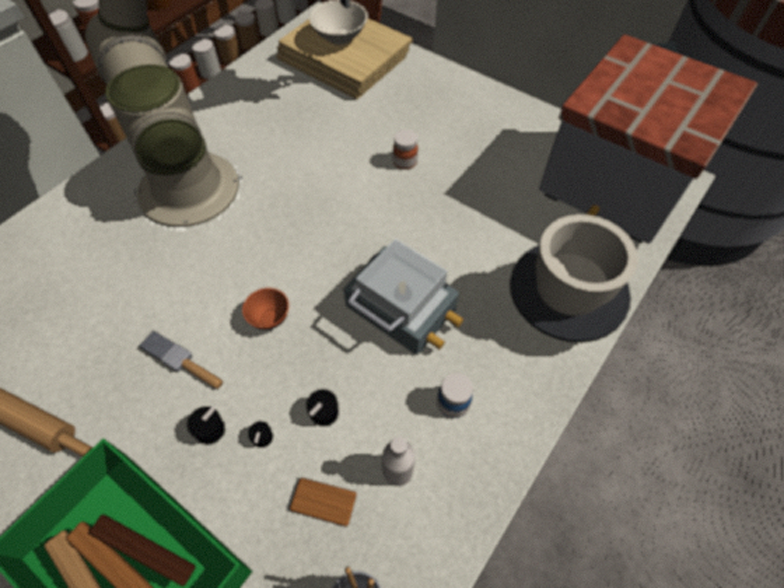

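The smallest black knob is the one at about (552,321) in the top picture. The hood bar is at about (412,296), on the box's world −y side. Next I'll measure the bar and box from an enlarged crop.

```bash
python3 - <<'E'
from h import *
c=cam("top");save(c,"top1.png",(220,160,320,260),6)
E
```

```text
(no output)
```

View pics/top1.png

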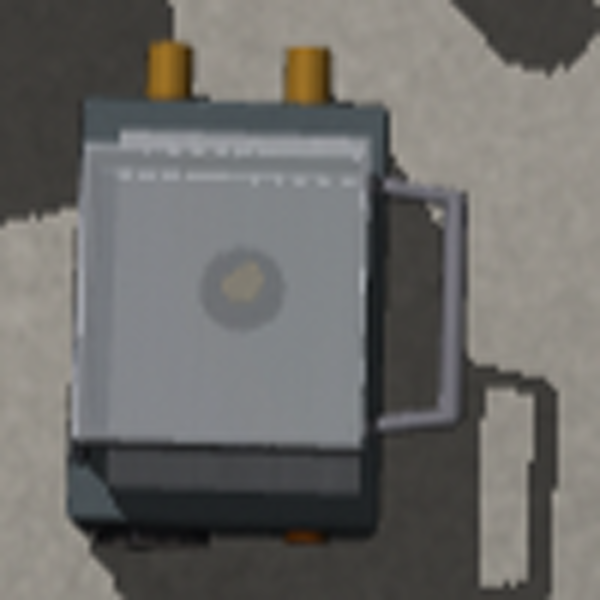

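The bar runs from crop (456,195) to (450,418). The hood-top corners are at about (85,147), (372,158), (362,447) and (73,440), and the spindle shows through the clear top at (242,285).

```bash
python3 - <<'E'
from h import *
c=cam("top");o=np.array([220,160])
f=lambda p,z:at_z(c,np.array(p)/6-.4+o,z)
b=f([[456,195],[450,418]],100);t=f([[85,147],[372,158],[362,447],[73,440]],119)
print(b.round(1),b.mean(0).round(1),t.round(1),t.mean(0).round(1),f([[242,285]],90).round(1))
d=b[0]-b[1];print("bar yaw",np.arctan2(d[1],d[0]))
for e in((0,1),(3,2),(2,1),(3,0)):
  d=t[e[1]]-t[e[0]];print(np.linalg.norm(d),np.arctan2(d[1],d[0]))
s=ctrl.sense();from scipy.spatial.transform import Rotation as R
print(R.from_quat(s["ee_rot"],scalar_first=True).as_matrix().round(3),s["eef_pos"])
w=cam("wrist");print(w["pose"].round(2).tolist())
E
```

```text
[[622.8 -62.5 100. ]
 [530.9 -59.7 100. ]] [576.9 -61.1 100. ] [[638.7  88.5 119. ]
 [634.6 -27.5 119. ]
 [517.3 -23.5 119. ]
 [519.8  92.  119. ]] [577.6  32.4 119. ] [[586.7  25.2  90. ]]
bar yaw -0.030128983007041286
116.12402445314731 -1.6059769064175105
115.54815628549508 -1.5924938280826713
117.41527498941984 -0.03440040732927437
118.97506861881587 -0.029482085249246587
[[-0.975  0.222  0.   ]
 [ 0.222  0.975  0.   ]
 [-0.     0.    -1.   ]] [116.53624575 511.91653919 231.29644897]
[[0.22, 0.92, 0.31, 36.78], [0.98, -0.21, -0.07, 528.51], [-0.0, 0.32, -0.95, 374.98], [0.0, 0.0, 0.0, 1.0]]
```

```bash
python3 -m pendant '0 0 0 -0.1; 0 0 0 -0.093; -0.034 -0.04 0 0; -0.034 -0.04 0 0; -0.034 -0.04 0 0; -0.034 -0.04 0 0; -0.034 -0.04 0 0; -0.034 -0.04 0 0; -0.034 -0.04 0 0; -0.034 -0.04 0 0' 0.4 20; python3 -m pendant '-0.034 -0.04 0 0; -0.034 -0.04 0 0; -0.034 -0.04 0 0; -0.034 -0.04 0 0; -0.034 -0.04 0 0; 0 0 0 0; 0 0 0 0'
```

```text
time_s: 2.6
eef_pos: [379.5, 182.2, 231.5]
ee_rot: [0.0, 0.015, 1.0, 0.0]
force: [0.1, 1.1, -0.5]
grip_width: 0.402
grip_force: 0.0
time_s: 3.48
eef_pos: [542.0, -21.1, 231.1]
ee_rot: [-0.0, 0.015, 1.0, 0.0]
force: [0.7, 0.5, -0.0]
grip_width: 0.401
grip_force: 0.0
```

```bash
python3 -m pendant '-0.036 -0.039 0 0; 0 0 0.03 0; 0 0 0.03 0;0 0 0 0; 0 0 0 0' 0.3; python3 - <<'E'
from h import *
s=ctrl.sense();print(s["eef_pos"],s["joints"].round(2))
c=cam("wrist");save(c,"w1.png",s=1.2)
p=s["eef_pos"].copy();print(proj(c,[p,[p[0],p[1],100],[622,-62.5,100],[531,-59.7,100]])*1.2)
E
```

```text
time_s: 4.1
eef_pos: [577.5, -61.0, 173.0]
ee_rot: [0.001, 0.015, 1.0, -0.0]
force: [0.1, -0.7, 0.0]
grip_width: 0.297
grip_force: 0.0
[577.47631519 -61.00602897 172.9731416 ] [-0.31  0.48  1.41  0.    1.25 -1.85]
[[337.80517354 326.68728814]
 [336.7928531  264.97189653]
 [336.32750642 330.61418849]
 [336.88771272 187.18402256]]
```

View pics/w1.png

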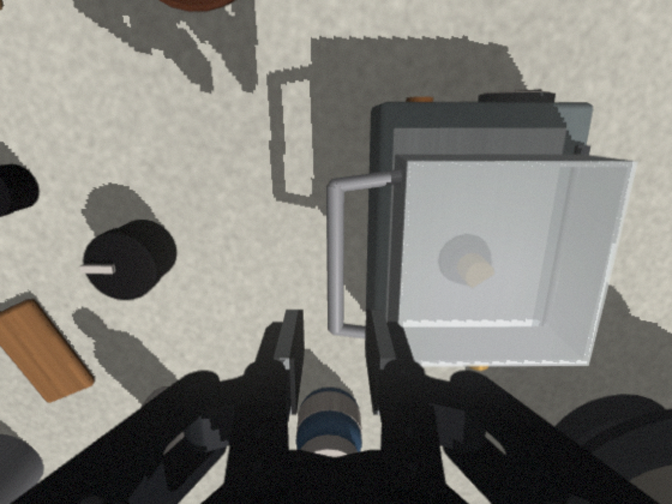

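```bash
python3 -m pendant '0 0 0.03 0; 0 0 0.03 0; 0 0 0.03 0; 0 0 0 0; 0 0 0 0' 0.3 20;  python3 -m pendant '0 0 0 0; 0 0 0 0; 0 0 0 0; 0 0 0 0; 0 0 0 0' 0 20
```

```text
time_s: 4.78
eef_pos: [578.0, -61.7, 83.3]
ee_rot: [0.001, 0.015, 1.0, -0.0]
force: [-0.4, 0.3, -0.6]
grip_width: 0.3
grip_force: 0.0
time_s: 5.4
eef_pos: [577.9, -60.7, 83.1]
ee_rot: [0.001, 0.015, 1.0, 0.0]
force: [-0.6, 6.5, 5.0]
grip_width: 0.106
grip_force: 21.7
```

Gripped. I'll follow the arc in stages.

```bash
python3 -m pendant '0 0.004 -0.018 0; 0 0.006 -0.0175 0; 0 0.0085 -0.0165 0; 0 0.01 -0.0155 0; 0 0.012 -0.014 0; 0 0 0 0'
```

```text
time_s: 6.15
eef_pos: [578.9, -21.5, 165.4]
ee_rot: [0.002, 0.015, 1.0, -0.002]
force: [-0.6, -7.9, 7.6]
grip_width: 0.106
grip_force: 21.0
```

```bash
python3 -m pendant '0 0.0135 -0.0125 0; 0 0.015 -0.011 0; 0 0.016 -0.009 0; 0 0.017 -0.007 0; 0 0.018 -0.005 0; 0 0.0185 -0.0025 0; 0 0.0185 -0.0005 0; 0 0 0 0'; python3 - <<'E'
from h import *
c=cam("scene");save(c,"s2.png",(200,120,400,270),4)
E
```

```text
time_s: 7.15
eef_pos: [582.1, 96.7, 211.5]
ee_rot: [0.001, 0.015, 1.0, 0.0]
force: [0.0, 0.8, 7.7]
grip_width: 0.103
grip_force: 22.3
```

View pics/s2.png

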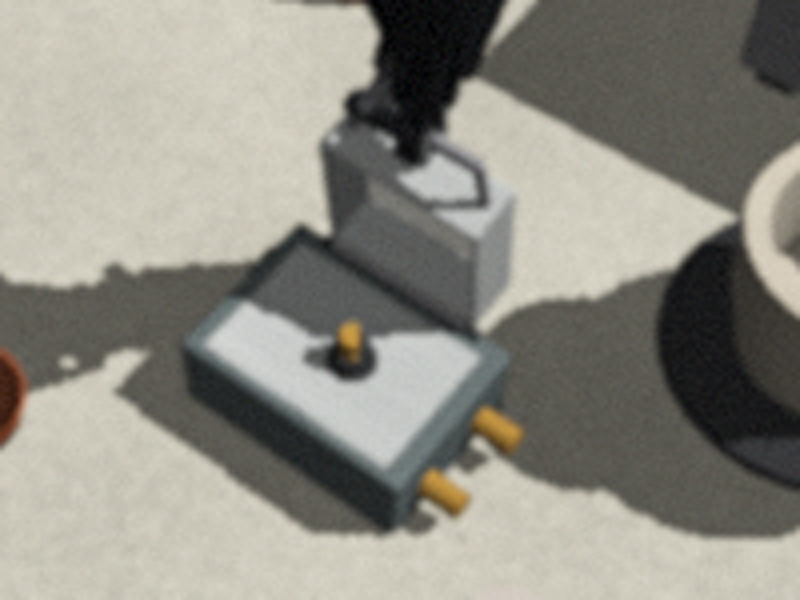

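The hood is upright and still gripped at crop (415,150). The spindle is exposed at (350,355). I'll carry on to the stop.

```bash
python3 -m pendant '0 0.018 0.0015 0; 0 0.018 0.004 0; 0 0.0175 0.006 0; 0 0.0165 0.008 0; 0 0.0155 0.01 0; 0 0 0 0';python3 -m pendant '0 0.005 0.004 0; 0 0.005 0.004 0; 0 0 0 0; 0 0 0 0'
```

```text
time_s: 7.95
eef_pos: [584.3, 182.6, 179.4]
ee_rot: [-0.001, 0.015, 1.0, 0.001]
force: [0.5, 2.8, 1.0]
grip_width: 0.105
grip_force: 22.7
time_s: 8.45
eef_pos: [584.7, 189.7, 173.5]
ee_rot: [-0.0, 0.016, 1.0, -0.001]
force: [-6.7, -7.3, 9.8]
grip_width: 0.107
grip_force: 23.6
```

```bash
python3 -m pendant '0 0.003 0.003 0; 0 0 0 0; 0 0 0 0'; python3 -m pendant '0 0 0 0; 0 0 0 0; 0 0 0 0' 0.35;  python3 - <<'E'
from h import *
print(ctrl.sense()["joints"].round(2))
for n in("top","scene"):
    c=cam(n);print([(np.round(r["at"]).tolist(),round(r["p"],2)) for r in models.boxes_of(n,"spindle_seat")])
c=cam("wrist");save(c,"w2.png",s=1.2)
E
```

```text
time_s: 8.82
eef_pos: [585.3, 189.9, 172.8]
ee_rot: [0.001, 0.016, 1.0, -0.004]
force: [-12.7, -20.9, 25.0]
grip_width: 0.106
grip_force: 25.4
time_s: 9.2
eef_pos: [584.8, 194.0, 169.2]
ee_rot: [-0.0, 0.015, 1.0, -0.0]
force: [-0.4, -0.3, 0.2]
grip_width: 0.349
grip_force: 0.0
[ 0.13  0.56  1.29  0.    1.29 -1.41]
[([579.0, 25.0, 86.0], 0.5)]
[]
```

View pics/w2.png

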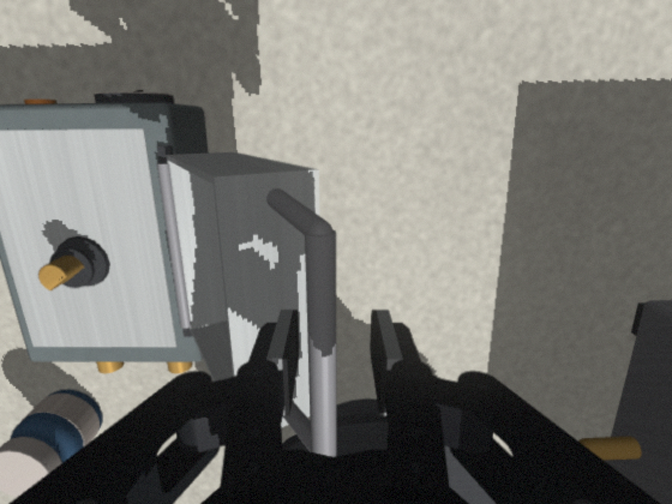

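```bash
python3 -m pendant '0 0 -0.04 0; 0 0 -0.04 0; 0 -0.043 0 0; 0 -0.043 0 0; 0.01 -0.043 0 0; 0 -0.043 0 0; 0 0 0.04 0; 0 0 0 0; 0 0 0 0' 0.6;  python3 - <<'E'
from h import *
s=ctrl.sense();print(s["eef_pos"])
c=cam("wrist");save(c,"w3.png",(130,80,430,300),2.6)
print(proj(c,[[578,25,101],[578,25,84]]))
E
```

```text
time_s: 10.58
eef_pos: [570.2, 22.6, 211.2]
ee_rot: [0.001, 0.015, 1.0, -0.0]
force: [-0.7, 0.3, 0.1]
grip_width: 0.605
grip_force: 0.0
[570.16893224  22.60613132 211.16820085]
[[283.46234122 213.77022842]
 [283.1845185  207.35604281]]
```

View pics/w3.png

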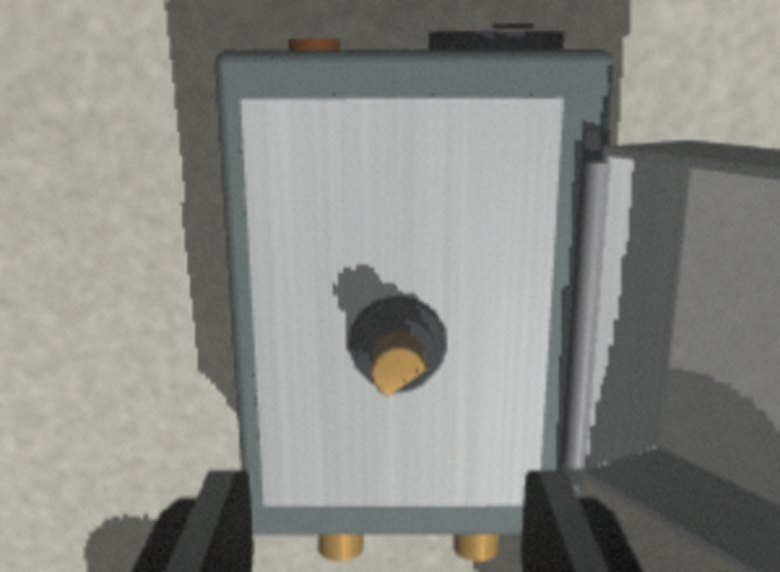

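The shaft's top face is at crop (398,367), with its flat at lower right between (387,394) and (426,369). The shoulder's centre is at (397,343). I'll fit the D outline to those pixels.

```bash
cat > fit.py <<'E'
from h import *
from scipy.optimize import minimize
def dfit(c,z,x0,roi):
    im=c["color"].astype(float);x,y,X,Y=roi
    m=np.zeros(im.shape[:2],bool);r=im[y:Y,x:X]
    hsv=cv2.cvtColor(c["color"],cv2.COLOR_RGB2HSV)[y:Y,x:X]
    o=(hsv[...,1]>110)&(hsv[...,0]<30)&(hsv[...,2]>90)
    t=cv2.threshold(hsv[...,2][o].reshape(-1,1),0,255,cv2.THRESH_BINARY|cv2.THRESH_OTSU)[0]
    o&=hsv[...,2]>t;m[y:Y,x:X]=o;S=8
    M=cv2.GaussianBlur(m[y:Y,x:X].astype(np.float32),(0,0),.6)
    a=np.linspace(np.pi/3,5*np.pi/3,60)
    def mask(p):
        P=np.c_[p[0]+9*np.cos(a+p[2]),p[1]+9*np.sin(a+p[2]),np.full(60,z)]
        q=(proj(c,P)-[x,y]+.5)*S
        k=np.zeros(((Y-y)*S,(X-x)*S),np.uint8);cv2.fillPoly(k,[q.round().astype(int)],255)
        k=cv2.resize(k,(X-x,Y-y),interpolation=cv2.INTER_AREA)/255.
        return cv2.GaussianBlur(k,(0,0),.6)
    f=lambda p:((mask(p)-M)**2).sum()
    best=min((minimize(f,[*x0,w],method="Nelder-Mead",options=dict(initial_simplex=[[*x0,w],[x0[0]+3,x0[1],w],[x0[0],x0[1]+3,w],[*x0,w+.3]])) for w in np.arange(0,6.28,.52)),key=lambda r:r.fun)
    return best.x,best.fun,M.sum(),t
E
python3 - <<'E'
from fit import *
c=cam("wrist")
print(at_z(c,np.array([[398,367],[387,394],[426,369]])/2.6-.3+[130,80],101),at_z(c,np.array([[397,343]])/2.6-.3+[130,80],84))
print(dfit(c,101,(577,27),(255,200,310,240)))
E
```

```text
[[584.59649344  24.2993874  101.        ]
 [593.93019639  20.46762671 101.        ]
 [585.55224725  33.34367881 101.        ]] [[582.27569908  24.22458916  84.        ]]
(array([586.50761717,  24.54647349,   0.5880823 ]), np.float64(30.319329243729996), np.float32(207.00002), 153.0)
```

```bash
cat > m.py <<'E'
from fit import *
from scipy.spatial.transform import Rotation as R
def spin(est=(586.3,24.5)):
    c=cam("wrist");s=ctrl.sense();u,v=proj(c,[*est,101])[0].round().astype(int)
    r=dfit(c,101,est,(u-26,v-20,u+26,v+20));T=R.from_quat(s["ee_rot"],scalar_first=True).as_matrix()
    print(s["eef_pos"].round(2),"alpha",np.arctan2(-T[0,1],T[1,1]).round(4),r[0].round(3),r[1:],"px",u,v,"q6",s["joints"][5].round(2));return c
E
python3 -m pendant '-0.014 0 0 0.18; 0 0 0 0.18; 0 0 0 0.18; 0 0 0 0; 0 0 0 0'; python3 -c "
from m import *
spin()"
python3 -m pendant '0 0 0 0.185; 0 0 0 0.185; 0 0 0 0.185; 0 0 0 0.185; 0 0 0 0.185; 0 0 0 0.185; 0 0 0 0.185; 0 0 0 0.185; 0 0 0 0.185;0 0 0 0.185'
python3 -m pendant '0 0 0 0.185; 0 0 0 0.185; 0 0 0 0.185; 0 0 0 0.185; 0 0 0 0.185; 0 0 0 0.185; 0 0 0 0.182; 0 0 0 0; 0 0 0 0'
python3 -c "
from m import *
spin()"
```

```text
time_s: 11.3
eef_pos: [583.8, 22.0, 210.3]
ee_rot: [0.0, 0.28, 0.96, 0.0]
force: [-0.4, 0.5, -0.7]
grip_width: 0.601
grip_force: 0.0
[583.78  21.93 210.2 ] alpha -0.5677 [586.502  24.391   0.635] (np.float64(31.01151104936173), np.float32(221.0), 163.0) px 284 205 q6 -1.17
time_s: 12.6
eef_pos: [583.7, 21.8, 210.0]
ee_rot: [0.0, 0.936, 0.351, 0.0]
force: [0.5, 0.1, 0.3]
grip_width: 0.601
grip_force: 0.0
time_s: 13.72
eef_pos: [583.7, 21.8, 209.9]
ee_rot: [-0.0, 0.96, -0.28, 0.0]
force: [0.2, 0.2, 0.3]
grip_width: 0.603
grip_force: 0.0
[583.67  21.82 209.87] alpha 2.5739 [586.248  24.759   0.603] (np.float64(26.268023832031957), np.float32(227.0), 148.0) px 272 206 q6 1.98
```

```bash

python3 -m pendant '0 0 0 -0.1675; 0 0 0 -0.1675; 0 0 0 -0.1675; 0 0 0 -0.1675; 0 0 0 -0.1675; 0 0 0 -0.1675; 0 0 0 -0.1675; 0 0 0 -0.1675' 0.65
python3 -m pendant '-0.039 0.03 0 0; -0.039 0.03 0 0; -0.039 0.03 0 0; -0.039 0.03 0 0; -0.039 0.03 0 0; -0.039 0.03 0 0; -0.039 0.03 0 0; 0 0 0.05 0; 0 0 0 0; 0 0 0 0'
python3 -c "
from m import *
s=ctrl.sense();c=cam('wrist');print(s['eef_pos'],s['joints'].round(2),c['pose'][:3,3])
print([(np.round(r['at']).tolist(),round(r['p'],2)) for r in models.boxes_of('wrist','knob')])
save(c,'w4.png',s=1.4);print(proj(c,[[533,-321,32],s['eef_pos']])*1.4)
"
```

```text
time_s: 14.78
eef_pos: [583.7, 21.8, 209.8]
ee_rot: [0.0, 0.925, 0.379, 0.0]
force: [-1.2, 0.1, -0.0]
grip_width: 0.657
grip_force: 0.0
time_s: 16.02
eef_pos: [534.1, -318.9, 161.7]
ee_rot: [0.001, 0.927, 0.376, 0.0]
force: [0.3, 0.0, -0.3]
grip_width: 0.648
grip_force: 0.0
[ 534.14614064 -318.85815892  161.65012647] [-0.73  0.58  1.28  0.    1.28  0.07] [ 592.79174075 -263.20371497  305.35035407]
[([537.0, -324.0, 30.0], 0.94), ([596.0, -223.0, 47.0], 0.77), ([464.0, -358.0, 45.0], 0.73)]
[[388.37263046 280.05619406]
 [386.11026615 379.11617907]]
```

View pics/w4.png

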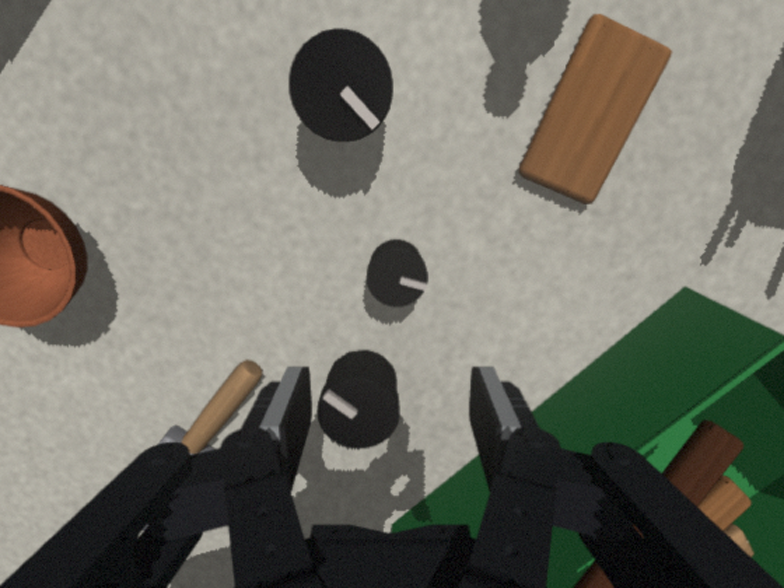

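The small knob's top is at (397,272), and its white ridge runs from (400,281) to (427,288), pointing right. I'll segment both.

```bash
python3 -c "
from m import *
c=cam('wrist');x,y,X,Y=255,165,315,235
g=cv2.cvtColor(c['color'],cv2.COLOR_RGB2GRAY)[y:Y,x:X]
hull=None
d=(g<45).astype(np.uint8);n,l,st,ce=cv2.connectedComponentsWithStats(d);k=1+st[1:,4].argmax();print(st[k],ce[k])
pts=np.argwhere(l==k)[:,::-1].astype(np.int32);h=cv2.convexHull(pts)
m=np.zeros(g.shape,np.uint8);cv2.fillPoly(m,[h],1)
w=(g>110)&(m>0);w=cv2.morphologyEx(w.astype(np.uint8),cv2.MORPH_OPEN,np.ones((2,2)));p=np.argwhere(w)[:,::-1];
r=cv2.minAreaRect(p.astype(np.float32));b=cv2.boxPoints(r)+[x,y];print(len(p),b)
P=at_z(c,b,35);print(P.round(1))
e=sorted([(np.linalg.norm(P[i]-P[(i+1)%4]),i) for i in range(4)])
print([round(a[0],1) for a in e]);mids=[(P[i]+P[(i+1)%4])/2 for i in(e[0][1],e[1][1])];print(mids,np.arctan2(*(mids[0]-mids[1])[[1,0]]),np.arctan2(*(mids[1]-mids[0])[[1,0]]))
# silhouette fit: top circle r19.5 z32 & bottom r18.5 z0
from scipy.optimize import minimize
M=m.astype(float);a=np.linspace(0,6.28,72);S=8
def f(q):
  Q=np.r_[np.c_[q[0]+19.5*np.cos(a),q[1]+19.5*np.sin(a),0*a+32],np.c_[q[0]+18.5*np.cos(a),q[1]+18.5*np.sin(a),0*a]]
  u=((proj(c,Q)-[x,y]+.5)*S).astype(np.int32);k=np.zeros((m.shape[0]*S,m.shape[1]*S),np.uint8);cv2.fillPoly(k,[cv2.convexHull(u)],255)
  return ((cv2.resize(k,m.shape[::-1],interpolation=cv2.INTER_AREA)/255-M)**2).sum()
o=minimize(f,[535,-322],method='Nelder-Mead',options=dict(initial_simplex=[[535,-322],[540,-322],[535,-317]]));print(o.x,o.fun,M.sum())
"
```

```text
[  8   7  41  46 967] [26.0434333  30.18924509]
87 [[285.3584919  203.24528503]
 [286.79245186 198.22641754]
 [302.37735748 202.679245  ]
 [300.94339752 207.69811249]]
[[ 536.6 -327.7   35. ]
 [ 540.8 -325.4   35. ]
 [ 547.4 -338.1   35. ]
 [ 543.3 -340.5   35. ]]
[np.float64(4.8), np.float64(4.8), np.float64(14.3), np.float64(14.4)]
[array([ 538.69303897, -326.53256439,   35.        ]), array([ 545.33671335, -339.28271467,   35.        ])] 2.051154640908374 -1.0904380126814193
[ 537.85229228 -323.74338177] 168.86829680891964 1485.0
```

```bash

python3 -m pendant '0 0 0 -0.1745; 0 0 0 -0.1745; 0 0 0 -0.1745; 0 0 0 -0.1745; 0 0 0 -0.1745; 0 0 0 -0.1745; 0 0 0 -0.1745; 0 0 0 -0.1745; 0 0 0 -0.175; -0.006 -0.001 0 0' 0.62
python3 -m pendant '0 0 0.04 0; 0 0 0.04 0; 0 0 0.03 0;0 0 0 0; 0 0 0 0'
```

```text
time_s: 17.42
eef_pos: [537.4, -323.9, 161.0]
ee_rot: [0.001, 0.391, 0.921, -0.0]
force: [-0.1, 0.9, -0.1]
grip_width: 0.617
grip_force: 0.0
time_s: 18.05
eef_pos: [537.7, -324.7, 51.6]
ee_rot: [0.001, 0.391, 0.92, -0.0]
force: [0.1, -0.3, 0.1]
grip_width: 0.618
grip_force: 0.0
```

```bash

python3 -m pendant '0 0 0.025 0; 0 0 0.024 0; 0 0 0 0'
python3 -m pendant '0 0 0 0; 0 0 0 0; 0 0 0 0; 0 0 0 0' 0.3 20
python3 -m pendant '0 0 0 0; 0 0 0 0; 0 0 -0.025 0; 0 0 -0.03 0; 0 0 0 0.1745; 0 0 0 0.1745; 0 0 0 0.1745;  0 0 0 0.1745' 0.62
python3 -m pendant '0 0 0 0.1745; 0 0 0 0.1745; 0 0 0 0.1745; 0 0 0 0.1745; 0 0 0 0.175; 0 0 0 0; 0 0 0 0'
```

```text
time_s: 18.42
eef_pos: [536.9, -323.9, 1.0]
ee_rot: [-0.0, 0.391, 0.921, 0.0]
force: [0.6, 0.4, 1.3]
grip_width: 0.618
grip_force: 0.0
time_s: 18.92
eef_pos: [537.8, -324.7, 2.8]
ee_rot: [0.002, 0.39, 0.921, -0.001]
force: [0.5, 1.3, 7.1]
grip_width: 0.446
grip_force: 20.5
time_s: 19.92
eef_pos: [536.8, -323.9, 55.7]
ee_rot: [-0.0, 0.684, 0.73, -0.0]
force: [0.0, -0.0, 0.1]
grip_width: 0.616
grip_force: 0.0
time_s: 20.8
eef_pos: [536.9, -323.9, 55.8]
ee_rot: [-0.0, 0.926, 0.377, -0.0]
force: [0.3, 0.2, -0.7]
grip_width: 0.619
grip_force: 0.0
```

```bash

python3 -m pendant '0 0 0.03 0; 0 0 0.0215 0; 0 0 0 0'
python3 -m pendant '0 0 0 0; 0 0 0 0; 0 0 0 0; 0 0 0 0' 0.3 50
python3 -m pendant '0 0 -0.04 0; 0 0 -0.04 0; 0 0 -0.04 0; 0 0 -0.04 0; 0 0 0 0; 0 0 0 0'
python3 -c "
from m import *
s=ctrl.sense();c=cam('wrist');print(s['eef_pos'],s['joints'].round(2),s['ee_rot'])
u,v=proj(c,s['eef_pos']-[0,0,-30])[0];print(u,v)
save(c,'w5.png',(int(u)-75,int(v)-75,int(u)+75,int(v)+75),4)
"
```

```text
time_s: 21.18
eef_pos: [536.2, -323.3, 2.9]
ee_rot: [-0.001, 0.927, 0.376, -0.001]
force: [-0.3, 0.3, -0.2]
grip_width: 0.619
grip_force: 0.0
time_s: 21.68
eef_pos: [537.4, -324.3, 5.4]
ee_rot: [0.001, 0.927, 0.375, 0.0]
force: [0.2, 1.2, 6.0]
grip_width: 0.438
grip_force: 50.4
time_s: 22.42
eef_pos: [536.5, -323.6, 163.2]
ee_rot: [-0.001, 0.927, 0.375, -0.0]
force: [-0.1, 0.8, -1.8]
grip_width: 0.439
grip_force: 50.3
[ 536.497131   -323.59769669  163.18068042] [-0.73  0.59  1.26 -0.    1.29  0.07] [-8.14756474e-04  9.27006103e-01  3.75045125e-01 -4.19410040e-04]
275.138266184154 306.84373356814683
```

View pics/w5.png

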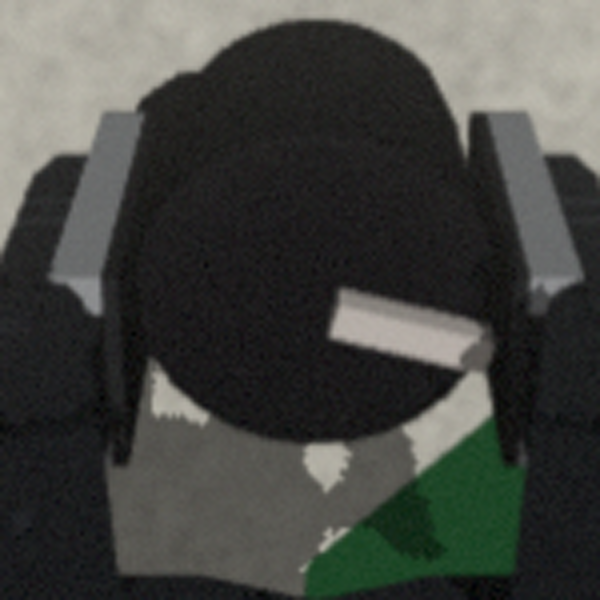

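The knob is held between the pads. In the crop, the ridge's top face runs from its inner end at (334,322) to its outer end at about (468,354).

```bash
python3 -c "
from m import *
s=ctrl.sense();c=cam('wrist');o=np.array([200,231]);z=s['eef_pos'][2]+30
T=R.from_quat(s['ee_rot'],scalar_first=True).as_matrix();print('alpha',np.arctan2(-T[0,1],T[1,1]))
g=lambda p,z:at_z(c,np.array(p)/4-.375+o,z)
P=g([[334,322],[468,354]],z);d=P[1]-P[0];print(P,np.linalg.norm(d),'yaw',np.arctan2(d[1],d[0]));n=d/np.linalg.norm(d)
print('axis est from inner',P[0]-2*n,'in tool',T.T@(P[0]-2*n-s['eef_pos']))
# top near rim: lowest image point ~ (320,442) , z=knob top
print('rim in tool',T.T@(g([[320,442]],z-3)[0]-s['eef_pos']))
"
```

```text
alpha -2.3728155443378425
[[ 537.24159281 -327.35806491  192.79180805]
 [ 544.2032508  -340.25691186  192.79180805]] 14.657589659230245 yaw -1.0758863394704161
axis est from inner [ 536.29168793 -325.59804198  192.79180805] in tool [ -1.49566926   1.33450987 -30.00332558]
rim in tool [-20.00433516   1.84931099 -27.00113445]
```

```bash

python3 -m pendant '0 0 0 -0.169; 0 0 0 -0.169; 0 0 0 -0.169; 0 0 0 -0.169; 0 0 0 -0.169; 0 0 0 -0.169; 0 0 0 -0.169; 0 0 0 -0.169; 0 0 0 -0.168; 0 0 0 -0.168' - 50
python3 -m pendant '0.026 0.043 0 0; 0.026 0.043 0 0; 0.026 0.043 0 0; 0.026 0.043 0 0; 0.026 0.043 0 0; 0.026 0.043 0 0; 0.026 0.043 0 0; 0 0 0 0; 0 0 0 0; 0 0 0 0'
python3 -c "
from m import *
s=ctrl.sense();T=R.from_quat(s['ee_rot'],scalar_first=True).as_matrix();print('alpha',np.arctan2(-T[0,1],T[1,1]),s['eef_pos'])
print(T.T@(np.array([586.4,24.55,101])-s['eef_pos']))"
```

```text
time_s: 23.78
eef_pos: [536.6, -323.7, 163.0]
ee_rot: [-0.001, 0.333, 0.943, 0.0]
force: [0.2, -0.1, -1.5]
grip_width: 0.438
grip_force: 50.3
time_s: 25.02
eef_pos: [586.2, 23.2, 163.9]
ee_rot: [-0.0, 0.336, 0.942, -0.0]
force: [-0.7, 0.9, -0.2]
grip_width: 0.438
grip_force: 50.4
alpha -0.6862393293790864 [586.17822747  23.19709542 163.89879392]
[ 0.6505257   1.21822455 62.89857356]
```

```bash

python3 -m pendant '0.0007 0.0012 0 0; 0 0 0.026 0; 0 0 0.026 0; 0 0 0 0; 0 0 0 0; 0 0 0 0'
cat > st.py <<'E'
from m import *
s=ctrl.sense();T=R.from_quat(s['ee_rot'],scalar_first=True).as_matrix();print('t',s['time_s'],'alpha',np.arctan2(-T[0,1],T[1,1]).round(3),s['eef_pos'].round(2),'F',s['force'].round(1),s['wrist_torque'].round(2))
print("to spindle",(T.T@(np.array([586.4,24.55,101])-s['eef_pos'])).round(2))
E
python3 st.py
```

```text
time_s: 25.78
eef_pos: [587.1, 25.5, 113.5]
ee_rot: [0.001, 0.336, 0.942, 0.0]
force: [0.6, -0.2, 0.2]
grip_width: 0.439
grip_force: 50.4
t 25.775 alpha -0.685 [587.09  25.5  113.51] F [ 0.6 -0.2  0.2] [ 0.01 -0.01 -0.  ]
to spindle [-0.04 -1.19 12.51]
```

```bash

python3 -m pendant '0 -0.001 0 0; 0 0 0 0; 0 0 0 0'; python3 st.py; python3 -m pendant '0 0 0 0';python3 st.py
```

```text
time_s: 26.15
eef_pos: [585.9, 24.9, 112.4]
ee_rot: [0.0, 0.336, 0.942, -0.0]
force: [0.1, 0.7, -1.3]
grip_width: 0.441
grip_force: 50.4
t 26.15 alpha -0.685 [585.92  24.87 112.39] F [ 0.1  0.7 -1.3] [0.04 0.01 0.03]
to spindle [-0.57  0.05 11.39]
time_s: 26.28
eef_pos: [585.9, 24.9, 112.3]
ee_rot: [-0.0, 0.336, 0.942, -0.0]
force: [-0.2, 1.0, -1.5]
grip_width: 0.429
grip_force: 50.4
t 26.275 alpha -0.685 [585.9   24.92 112.3 ] F [-0.2  1.  -1.5] [-0.05  0.04  0.03]
to spindle [-0.62  0.03 11.3 ]
```

Settled. I'll trim −0.5 mm in x and lower slowly until it touches.

```bash

python3 -m pendant '-0.0005 0 0.003 0; 0 0 0.002 0; 0 0 0 0; 0 0 0 0'; python3 st.py; python3 -m pendant '0 0 0.002 0; 0 0 0.002 0; 0 0 0 0; 0 0 0 0';python3 st.py
```

```text
time_s: 26.78
eef_pos: [586.3, 24.6, 107.3]
ee_rot: [0.0, 0.336, 0.942, 0.0]
force: [0.1, 0.4, -0.2]
grip_width: 0.435
grip_force: 50.4
t 26.775 alpha -0.685 [586.33  24.57 107.32] F [ 0.1  0.4 -0.2] [ 0.01  0.02 -0.05]
to spindle [-0.07  0.03  6.32]
time_s: 27.28
eef_pos: [586.2, 24.7, 103.2]
ee_rot: [-0.0, 0.336, 0.942, 0.0]
force: [-0.4, -0.1, -0.5]
grip_width: 0.441
grip_force: 50.4
t 27.275 alpha -0.685 [586.17  24.68 103.18] F [-0.4 -0.1 -0.5] [0.24 0.07 0.02]
to spindle [-0.27  0.05  2.18]
```

```bash

python3 -m pendant '0 0 0.002 0; 0 0 0.002 0; 0 0 0 0'; python3 st.py; python3 -m pendant '0 0 0.002 0; 0 0 0.002 0; 0 0 0 0';python3 st.py
```

```text
time_s: 27.65
eef_pos: [586.2, 24.7, 99.0]
ee_rot: [-0.0, 0.336, 0.942, 0.0]
force: [0.2, 1.3, -1.6]
grip_width: 0.44
grip_force: 50.4
t 27.65 alpha -0.685 [586.18  24.67  99.03] F [ 0.2  1.3 -1.6] [0.32 0.04 0.01]
to spindle [-0.25  0.05 -1.97]
time_s: 28.02
eef_pos: [586.2, 24.6, 95.0]
ee_rot: [-0.0, 0.336, 0.942, 0.0]
force: [-0.7, 2.9, -1.7]
grip_width: 0.437
grip_force: 50.4
t 28.025 alpha -0.685 [586.18  24.64  95.04] F [-0.7  2.9 -1.7] [0.4  0.05 0.04]
to spindle [-0.23  0.06 -5.96]
```

```bash

python3 -m pendant '0.0003 0.0003 0.002 0; 0 0 0.002 0; 0 0 0 0'; python3 st.py; python3 -m pendant '0 0 0.002 0; 0 0 0.001 0; 0 0 0 0';python3 st.py
```

```text
time_s: 28.4
eef_pos: [586.2, 24.9, 91.1]
ee_rot: [-0.0, 0.336, 0.942, -0.0]
force: [-0.6, 0.4, -1.8]
grip_width: 0.436
grip_force: 50.4
t 28.4 alpha -0.685 [586.18  24.87  91.05] F [-0.6  0.4 -1.8] [ 0.08  0.09 -0.06]
to spindle [-0.38 -0.11 -9.95]
time_s: 28.78
eef_pos: [586.4, 24.9, 88.8]
ee_rot: [0.0, 0.336, 0.942, -0.0]
force: [-2.7, 0.2, 5.5]
grip_width: 0.435
grip_force: 50.7
t 28.775 alpha -0.685 [586.39  24.91  88.84] F [-2.7  0.2  5.5] [0.06 0.41 0.02]
to spindle [ -0.24  -0.27 -12.16]
```

```bash

python3 -m pendant '0 0 0.0005 0; 0 0 0 0; 0 0 0 0' - 80; python3 -m pendant '0 0 0.002 0; 0 0 0.002 0; 0 0 0.002 0; 0 0 0 0; 0 0 0 0';python3 st.py
```

```text
time_s: 29.15
eef_pos: [586.4, 24.9, 88.5]
ee_rot: [0.0, 0.336, 0.942, -0.0]
force: [-3.7, -0.5, 5.1]
grip_width: 0.425
grip_force: 79.1
time_s: 29.78
eef_pos: [586.5, 24.9, 83.5]
ee_rot: [0.001, 0.336, 0.942, -0.0]
force: [-4.3, 0.5, 14.0]
grip_width: 0.423
grip_force: 80.2
t 29.775 alpha -0.685 [586.52  24.85  83.46] F [-4.3  0.5 14. ] [ 0.06  0.92 -0.03]
to spindle [ -0.13  -0.31 -17.54]
```

```bash

python3 -m pendant '0.0003 -0.0002 0.0015 0; 0 0 0.001 0; 0 0 0 0; 0 0 0 0';python3 st.py; python3 -c "
from h import *
c=cam('scene');save(c,'s3.png',(200,120,400,270),4)"
```

```text
time_s: 30.28
eef_pos: [586.8, 24.8, 83.3]
ee_rot: [0.002, 0.336, 0.942, -0.0]
force: [-12.6, 0.2, 30.4]
grip_width: 0.426
grip_force: 81.5
t 30.275 alpha -0.684 [586.75  24.76  83.26] F [-12.6   0.2  30.4] [0.04 1.96 0.06]
to spindle [  0.08  -0.36 -17.74]
```

View pics/s3.png

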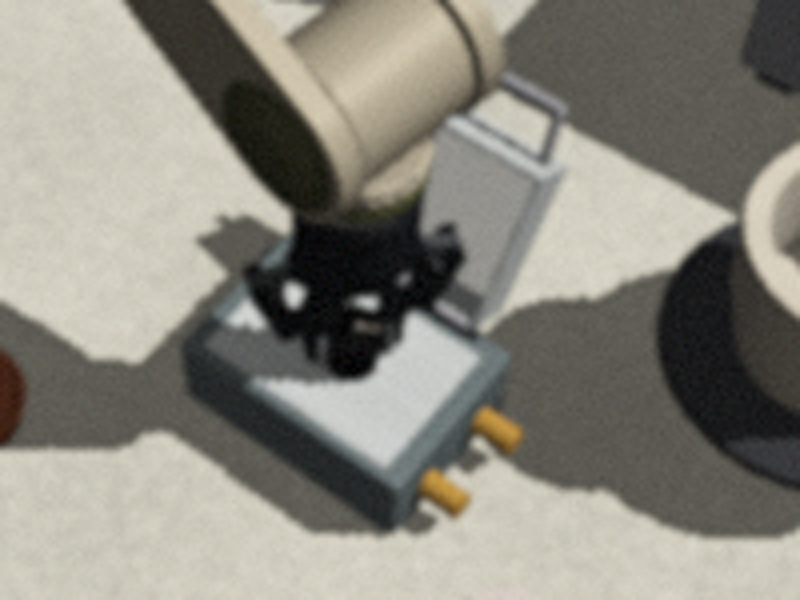

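```bash

python3 -m pendant '0.0003 0 -0.0006 0; 0 0 0 0; 0 0 0 0; 0 0 0 0';python3 st.py; python3 -c "
from rig import ctrl
print(ctrl.finish_job())"
```

```text
time_s: 30.82
eef_pos: [586.6, 24.8, 83.3]
ee_rot: [0.002, 0.336, 0.942, 0.0]
force: [-9.6, 0.8, 25.3]
grip_width: 0.432
grip_force: 81.1
t 30.825 alpha -0.684 [586.64  24.83  83.32] F [-9.6  0.8 25.3] [-0.1   1.54  0.04]
to spindle [ -0.05  -0.35 -17.68]
the job is handed in; nothing more can be done
None
```

I handed the job in at about 31 s with the hood open on its stop, the knob home on the spindle with its flat matched, and the spindle pressed to its stop with about 25 N while gripped at about 80 N; `finish_job()` returned no verdict, so the result isn't confirmed.

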